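Free the wash-down cap of a dough sheeter's roller drive

TASK

To get at the roller drive for greasing, take the scraper bar out of the forks over the two caps, lay it centred in the two forks of the low separate rest and let go. Then unscrew the cap on the square collar: nobody knows which way its quick thread goes, so try it one way and, if it comes up against its stop, the other way, about a fifth of a turn. Lift it straight off and finish with the gripper still holding it, upright and still, at least 10 cm above its seat, leaving the other cap on and the other things on the bench undisturbed.

Things in the scene. Friction and masses are not known exactly. Their poses are not given: they have to be found in the camera images.
- housing: White box of the roller drive, fixed, 110 (x) by 300 (y) by 55 mm high; origin: centre of its underside, z up. On its top at y = +60 and -60 mm sit two collars, one square, one round (at either end), each under an identical cap. At y = +130 and -130 mm stand forks 12 mm thick, seats 142 mm above the bench, 24 mm wide (x) between 10 mm lips, holding the scraper bar 13 mm above the caps.
- collar_square: Square steel collar, 88 x 88 x 8 mm, fixed on the housing under the cap to be taken off; origin: centre of its underside, 55 mm above the bench; axes parallel to the housing's.
- collar_round: Round steel collar, 72 mm across, 8 mm thick, fixed on the housing under the cap that stays; origin: centre of its underside; axes parallel to the housing's.
- cap: The cap to take off, loose, about 120 g, on the square collar. Black plastic, 66 mm high: ribbed round body 62 mm across, 0 to 40 mm, and on top an upright grip bar 14 mm thick (cap x), 48 mm long (cap y), 40 to 66 mm up. Origin: centre of the underside, z up, 63 mm above the bench at the start, when its axes are parallel to the housing's within 0.03 rad.
- cap_grip (a point): Point in the middle of the grip bar of the cap to take off, 53 mm above the cap's underside; axes as the cap's. Pinch the bar across its 14 mm thickness from above.
- cap_seat (a point): Middle of the square collar's top, where the cap sits. Two inner lugs lock the cap (2 mm of play upward). The quick thread is right- or left-handed, hidden, drawn anew each start: the wrong way it meets a hard stop within 0.3 rad; the right way it turns easily and is free from about 1.05 rad (best 1.2) to its end stop at about 1.4 rad. Free, it lifts straight up, clear of its coupling after 35 mm.
- other_cap: The identical cap on the round collar, to be left alone. Same size and shape, same way round.
- scraper_bar: Straight aluminium bar, 16 mm wide (x), 300 mm long (y), 14 mm high, 200 g, loose, lying in the housing's two forks over the caps. Origin: centre of its underside, z up. Grip it across its 16 mm width at its middle, between the two caps. The two ends are alike.
- rest: Low steel rest for the bar, fixed to the bench: foot plate 70 mm (x) by 230 mm (y) by 10 mm, with two upright forks 12 mm thick at y = +100 and -100 mm. Their seats are 90 mm above the bench and 32 mm wide (x) between lips 10 mm high. Origin: centre of the underside, z up; the bar lies along y.
- rest_seat (a point): Point midway between the rest's two seats at seat height, 90 mm above the bench, where the middle of the bar's underside belongs; axes as the rest's.
- dredger: Bystander: metal flour shaker, 66 mm across, 110 mm high; origin under its centre.
- rolling_pin: Bystander: wooden rolling pin lying along its y, 370 mm long, 42 mm thick; origin under its centre.
- dough_cutter: Bystander: flat steel dough cutter, 120 x 130 mm, 20 mm high, wooden handle; origin under its centre.
- cutter_ring: Bystander: steel pastry ring, 72 mm across, 35 mm high; origin under its centre.
- mixing_bowl: Bystander: steel bowl, 130 mm across, 60 mm high; origin under its centre.
- measuring_cup: Bystander: steel measuring cup with handle at its +y, 76 mm across, 70 mm high; origin under its centre.
- pastry_brush: Bystander: wooden pastry brush lying on the bench; origin under its middle.
Not all that is in view belongs to the job. Leave any blue look-alike of the cap alone.

How it is judged:
By the outcome, as a careful person would: the job done as asked, in the order asked, and still so for the second after the job is handed in, while the arm keeps its last pose, push and grip.
It also fails if it takes over 51 s, if anything falls off the work surface, if the arm or the gripper's body presses on something with over 40 N, if the wrist force passes 120 N, or if a joint passes its speed limit or range.

ROBOT

A 6-joint arm with a two-finger parallel gripper is mounted at the origin on the work surface. World frame = base frame: x ahead of the robot, y to its left, z up, the work surface at z = 0. Lengths are in mm, angles in rad, forces in N, time in s.
With the tool pointing down it reaches from about 375 to 825 mm from the base axis. Payload 5.5 kg.
Tool frame: the origin (TCP) lies midway between the tips of the shut fingers; the grasp point (between the pads) lies 19 mm behind it; z points along the fingers, y is the line along which they close (so a half turn about z gives the same grasp; the last joint's range is limited). The gripper opens to 85 mm and grips with 20 to 120 N. Pads are 22 mm wide; open, the fingers measure 114 mm over their backs; the gripper's body (76 mm by 85 mm) begins 54 mm behind the grasp point. The pads swing forward as they close: fully open they stand 13 mm farther back than shut.
Start: joints at [1.333, 0.314, -0.047, 1.21, 0, 1.571], TCP at [141.336, 583.111, 231.299] pointing down, gripper open.
Joint ranges: [-2.67, 2.67], [-0.69, 1.73], [-1.03, 1.25], [-2.08, 2.16], [-1.42, 1.45], [-3.14, 3.14]. Speed limits (rad/s): [2.39, 2.39, 3.01, 3.14, 3.14, 3.14].

INTERFACE

Orientations are given as a rotation vector (axis times angle).
In Python, from rig import arm gives the robot as it stands.
- The arm moves only by the tool drive_tool, never from a script. Its argument "targets" is a list of rows, each an object of numbers: "x", "y", "z": the shift along the tool's x, y, z in units of 50 mm (1.0 is 50 mm); "spin": the turn about the tool's z in units of 5 degrees (1.0 is 5 degrees). In form: [{"x": .., "y": .., "z": .., "spin": ..}, ...]. A call has 1 to 20 rows; each row is the pose to reach, as a shift and turn from the pose commanded when the call began, along the tool's axes at that moment; what a row does not reach only later rows make up. A row lasts 1/10 s, in which the tool goes at most 50 mm and 8.59 degrees, less where a joint would pass 70% of its speed; a pose out of reach is approached as far as the arm can. A call with a gripper value outside its range is refused whole. "jaw" is the opening, from 0 (shut) to 1 (fully open), set as the call begins (left out, the last holds). The fingers move at their own pace and stop on an object; "grip_force" is the grip in N (left out, the last holds). Time passes only in rows, so rows that repeat a pose let the fingers close. It gives the time, the measured TCP pose, the force, the opening and the grip force at its end, in the units of the state.
- arm.state(): the state, without advancing time (a new reading comes with each control period).
- arm.capture(name): name is "side" or "top"; returns (picture, depth): 420x560x3 uint8, red, green, blue; 420x560 float32, mm along the optical axis (not along the pixel's ray), 0 where there is no reading.
- arm.calibration(name): a dict with "camera_matrix" (3x3 intrinsics, pixels), "rvec" (rotation vector, rad) and "tvec" (3), from world to camera coordinates, as OpenCV has them. Camera axes: x right, y down, z forward; pixel columns grow to the right and rows downward; lengths in mm; the calibration is good to about 2 mm. A picture is of the moment at which its call begins. calibration takes no time and is no camera call.
- arm.sign_off(): hands the job in; it is judged then, once.
The state is a dict: "t": time; "joint_positions": joint angles; "qvel": joint speeds; "joint_torque": joint torques, N m; "tool_pos": TCP position; "orientation": TCP orientation; "ft_force": force on the tool from outside, world axes, zero at the start; "moment": the same for the moment, N m; "width": opening from 0.0 (shut) to 1.0 (fully open); "finger_force": force on a finger pad.
Only numpy, scipy, OpenCV 4.12 (cv2) and the standard library are available. Lean on these libraries where they do the work, as an engineer would, in place of code of your own. Each camera call takes 0.05 s, during which the arm holds its last target. There are 200 camera calls.

## Working session

There is one attempt and no reset: what is moved stays moved. The work goes in short steps, Python scripts to look and compute and a tool call to move; the robot and the scene stay as the last step left them, time stands still between calls to the robot, and variables do not carry over. Pictures are saved under pics/ and viewed, at most 10 in all, crops included, and the job is handed in when it is done.

Besides the shell and the picture viewer there is one more tool, called after ">>>" as name(argument=value, ...), one argument or row to a line, values as JSON. drive_tool: Moves the arm, as the interface text tells. Its arguments: {"type":"object","properties":{"targets":{"type":"array"},"jaw":{"type":"number"},"grip_force":{"type":"number"}},"required":["targets"]}

```bash
mkdir -p pics; ls
cat > h.py <<'E'
import numpy as np, cv2
from rig import arm
def cal(n):
    c=arm.calibration(n); K=np.array(c["camera_matrix"],float); R=cv2.Rodrigues(np.array(c["rvec"],float))[0]; t=np.array(c["tvec"],float).ravel()
    return K,R,t
def cloud(n,d):
    K,R,t=cal(n); v,u=np.mgrid[:d.shape[0],:d.shape[1]]
    p=np.stack([(u-K[0,2])/K[0,0]*d,(v-K[1,2])/K[1,1]*d,d],-1)
    return (p-t)@R
def ray(n,uv,z):
    K,R,t=cal(n); r=R.T@np.linalg.inv(K)@np.array([uv[0],uv[1],1.]); c=-R.T@t
    return c+r*(z-c[2])/r[2]
def proj(n,p):
    K,R,t=cal(n); q=K@(R@np.array(p,float)+t); return q[:2]/q[2]
def snap(n,tag):
    im,d=arm.capture(n); cv2.imwrite(f"pics/{tag}.png",im[...,::-1]); np.savez(f"pics/{tag}.npz",im=im,d=d); return im,d
E
python3 - <<'E'
from h import *
print(arm.state())
a,_=snap("top","top0"); b,_=snap("side","side0")
for n in("top","side"):
    K,R,t=cal(n); print(n,-R.T@t,K[0,0])
E
```

```text
pics
{'t': 0.0, 'joint_positions': array([ 1.33300202e+00,  3.14225126e-01, -4.80790397e-02,  1.21020479e+00,
        1.88972193e-05,  1.57081909e+00]), 'qvel': array([ 0.00083406,  0.000844  , -0.00163045,  0.00125015,  0.001603  ,
        0.00085551]), 'joint_torque': array([ 1.10738631e-04, -5.39584315e+01,  3.39755094e+01,  1.90494518e-02,
       -1.64876960e-04,  5.17663821e-06]), 'tool_pos': array([141.19264139, 582.55208067, 230.43512545]), 'orientation': array([-3.72656052e-01, -3.11918749e+00,  2.66749458e-03]), 'ft_force': array([-0.50650518,  0.03311515, -1.63947258]), 'moment': array([-0.00088568,  0.0104657 , -0.0292043 ]), 'finger_force': 0.0, 'width': 0.998945448207308}
top [ 401.26327228  -14.19502079 1322.36116374] 393.72344841962814
side [ 373.2978847  -759.59613061 1071.47244949] 458.769118951527
```

View pics/top0.png

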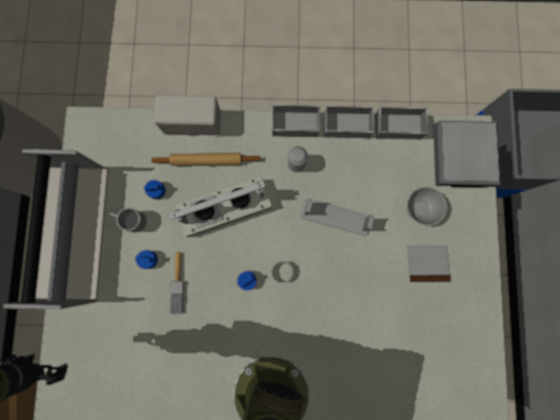

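View pics/side0.png

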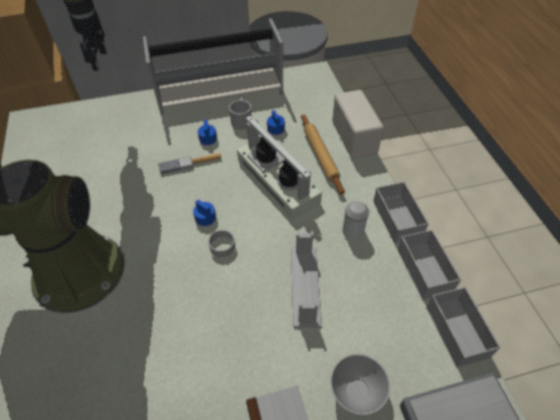

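The top view shows the housing at about (222,207) with the light bar on its far side, black caps at (205,210) and (240,198), the rest at (337,217) and blue look-alikes at (155,189), (147,259) and (248,280). The two black caps are the candidates, so I'll measure them and enlarge to see which collar is square.

Run:
```python
from h import *
def rect(P,name):
    r=cv2.minAreaRect(P[:,:2].astype(np.float32)); print(name,len(P),"z",P[:,2].mean().round(1),"c",np.round(r[0],1),"size",np.round(r[1],1),"ang",round(r[2],2),"mean",P.mean(0).round(1))
for n in("top","side"):
    f=np.load(f"pics/{n}0.npz"); im,d=f["im"],f["d"]; P=cloud(n,d)
    c=ray("top",(222,207),100); r=ray("top",(337,217),50)
    if n=="top": print(c,r)
    near=lambda q,s:(np.hypot(P[...,0]-q[0],P[...,1]-q[1])<s)&(d>0)
    for nm,q,s,a,b in(("bartop",c,200,149,162),("captop",c,180,122,136),("housing",c,200,50,59),("restlips",r,160,86,107),("restplate",r,160,5,16)):
        m=near(q,s)&(P[...,2]>a)&(P[...,2]<b); 
        if m.sum()>5: rect(P[m],n+" "+nm)
a=cv2.imread("pics/top0.png")[165:245,160:285]; b=cv2.imread("pics/side0.png")[105:220,225:335]
A=cv2.resize(a,(400,int(400*80/125)),interpolation=3); B=cv2.resize(b,(400,int(400*115/110)),interpolation=3)
o=np.zeros((B.shape[0],800,3),np.uint8); o[:A.shape[0],:400]=A; o[:,400:]=B
cv2.imwrite("pics/crop1.png",cv2.convertScaleAbs(o,alpha=1.4,beta=20))
```

```text
[586.76198738 166.91017604 100.        ] [ 569.90625552 -201.67705218   50.        ]
top bartop 575 z 155.1 c [600.1 173.6] size [ 35.2 298.3] ang 20.5 mean [599.8 175.9 155.1]
top captop 59 z 127.6 c [587.8 165.2] size [ 36.9 268.1] ang 14.4 mean [592.9 171.8 127.6]
top housing 1413 z 54.6 c [601.1 170.3] size [110.6 299.3] ang 20.73 mean [597.8 156.6  54.6]
top restlips 112 z 92.4 c [ 578.3 -204.7] size [212.1  45.2] ang 75.64 mean [ 577.9 -209.7   92.4]
top restplate 1338 z 9.6 c [ 572.9 -201.7] size [306.2 299.2] ang 57.47 mean [ 577.  -202.3    9.6]
side bartop 473 z 153.1 c [597.4 169.5] size [ 32.2 299.3] ang 20.01 mean [601.5 161.6 153.1]
side captop 145 z 126.9 c [591.3 163. ] size [ 34.4 272.4] ang 23.72 mean [596.  159.2 126.9]
side housing 1053 z 53.6 c [597.7 165.2] size [109.7 299.5] ang 20.96 mean [589.7 128.6  53.6]
side restlips 175 z 91.4 c [ 576.4 -206.7] size [214.9  44.1] ang 75.91 mean [ 572.  -221.8   91.4]
side restplate 1608 z 8.6 c [ 593.8 -209.4] size [175.  239.1] ang 2.44 mean [ 575.7 -207.5    8.6]
```

View pics/crop1.png

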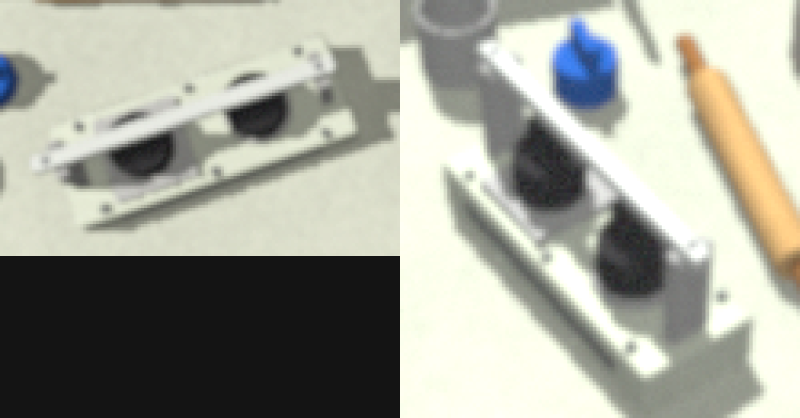

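The enlarged crop shows the square grey collar under the left/far cap (top view (205,210), housing +y side). The right-hand cap (240,198) has no square plate, so it stays. Next: refine the bar, rest and cap positions, and check for tall obstacles.

```bash
cat >> h.py <<'E'
def pose():
    s=arm.state(); R=cv2.Rodrigues(np.array(s["orientation"]))[0]; return s,R
def goto(p,yaw):  # yaw = world angle of tool y axis (mod pi); prints row
    s,R=pose(); dp=R.T@(np.array(p,float)-s["tool_pos"]); y=np.degrees(np.arctan2(R[1,1],R[0,1]))
    dz=(yaw-y+90)%180-90   # world ccw
    print("row x %.3f y %.3f z %.3f spin %.3f (or %.2f)"%(*(dp/50),-dz/5,(-dz+(-180 if -dz>0 else 180))/5),"| yaw",y.round(2),"q",np.round(s["joint_positions"],2),"tilt",R[2].round(4))
E
python3 - <<'E'
from h import *
C=np.array([599.4,167.8]); RC=np.array([577.4,-205.7])
def frame(P,c,yaw):
    a=np.radians(yaw); ex=np.array([np.cos(a),np.sin(a)]); ey=np.array([-ex[1],ex[0]]); q=P[...,:2]-c; return q@ex,q@ey
for n in("top","side"):
    f=np.load(f"pics/{n}0.npz"); d=f["d"]; P=cloud(n,d); z=P[...,2]
    lx,ly=frame(P,C,20.7)
    m=(d>0)&(abs(lx)<40)&(abs(ly)<112)&(z>149)&(z<162); Q=P[m]
    l=cv2.fitLine(Q[:,:2].astype(np.float32),cv2.DIST_HUBER,0,.01,.01).ravel(); print(n,"bar",len(Q),"line yaw",np.degrees(np.arctan2(l[1],l[0]))%180-90,"lx range",np.percentile(lx[m],[2,50,98]).round(1))
    m=(d>0)&(abs(lx)<40)&(abs(ly)<170)&(z>149)&(z<162); print(" ly ends",np.percentile(ly[m],[0.3,99.7]).round(1),"z",np.median(z[m]))
    rx,ry=frame(P,RC,-14.2)
    for s in(1,-1):
        m=(d>0)&(abs(rx)<45)&(abs(ry-s*100)<25)&(z>85)&(z<108); print(" fork",s,m.sum(),"rx",np.percentile(rx[m],[1,99]).round(1),"ry",np.percentile(ry[m],[1,50,99]).round(1),z[m].max().round(1))
    m=(d>0)&(abs(rx)<45)&(abs(ry)<135)&(z>4)&(z<16); print(" plate rx",np.percentile(rx[m],[1,99]).round(1),"ry",np.percentile(ry[m],[1,99]).round(1))
    m=(d>0)&(z>115)&(np.hypot(P[...,0],P[...,1])>250)&(P[...,1]<560)&(P[...,1]>-400)&(P[...,0]<800)&(P[...,0]>0)&(np.hypot(*(P[...,:2]-C).transpose(2,0,1))>190)
    k,lab,st,ce=cv2.connectedComponentsWithStats(m.astype(np.uint8))
    for i in range(1,k):
        if st[i,4]>15: Q=P[lab==i]; print("  tall",Q.min(0).round(),Q.max(0).round())
goto([599,170,230],20.7)
E
```

```text
top bar 408 line yaw 20.716103 lx range [-4.6  3.2 11.3]
 ly ends [-142.4  153.6] z 155.27424549813057
 fork 1 55 rx [-21.6  22.4] ry [ 95.4 101.4 107. ] 104.6
 fork -1 62 rx [-20.9  22.3] ry [-104.8  -97.5  -92.2] 102.7
 plate rx [-34.3  35.5] ry [-109.1  114.6]
  tall [114. 506. 248.] [177. 560. 488.]
side bar 341 line yaw 21.229134 lx range [-8.2 -0.2  8.8]
 ly ends [-146.1  151.1] z 153.1073210271183
 fork 1 87 rx [-22.9  21. ] ry [ 90.7  96.8 105.3] 101.1
 fork -1 110 rx [-22.4  19.7] ry [-108.6 -102.9  -95.2] 101.6
 plate rx [-35.3  33.7] ry [-116.8  106.2]
  tall [110. 501. 242.] [179. 560. 461.]
row x -10.842 y -5.863 z 0.019 spin 11.135 (or -24.87) | yaw 76.37 q [ 1.33  0.31 -0.05  1.21 -0.    1.57] tilt [-0.     -0.0016 -1.    ]
```

>>> drive_tool(
  targets=[
    {"x": -10.84, "y": -5.86, "z": 0, "spin": 11.14},
    {"x": -10.84, "y": -5.86, "z": 0, "spin": 11.14},
    {"x": -10.84, "y": -5.86, "z": 0, "spin": 11.14},
    {"x": -10.84, "y": -5.86, "z": 0, "spin": 11.14},
    {"x": -10.84, "y": -5.86, "z": 0, "spin": 11.14},
    {"x": -10.84, "y": -5.86, "z": 0, "spin": 11.14},
    {"x": -10.84, "y": -5.86, "z": 0, "spin": 11.14},
    {"x": -10.84, "y": -5.86, "z": 0, "spin": 11.14},
    {"x": -10.84, "y": -5.86, "z": 0, "spin": 11.14},
    {"x": -10.84, "y": -5.86, "z": 0, "spin": 11.14},
    {"x": -10.84, "y": -5.86, "z": 0, "spin": 11.14},
    {"x": -10.84, "y": -5.86, "z": 0, "spin": 11.14},
    {"x": -10.84, "y": -5.86, "z": 0, "spin": 11.14},
    {"x": -10.84, "y": -5.86, "z": 0, "spin": 11.14},
    {"x": -10.84, "y": -5.86, "z": 0, "spin": 11.14},
    {"x": -10.84, "y": -5.86, "z": 0, "spin": 11.14},
    {"x": -10.84, "y": -5.86, "z": 0, "spin": 11.14},
    {"x": -10.84, "y": -5.86, "z": 0, "spin": 11.14},
  ],
  jaw=1,
  grip_force=60,
)

```text
t: 1.9
tool_pos: [598.4, 171.7, 231.6]
orientation: [1.784, 2.586, 0.0]
ft_force: [0.6, 0.4, -0.3]
width: 1.001
finger_force: 0.0
```

Run:
```python
from h import *
goto([599.4,172,131],20.9); s=pose()[0]; print(s["tool_pos"],s["t"],s["ft_force"])
```

```text
row x -0.003 y 0.021 z 2.012 spin -0.025 (or 35.97) | yaw 20.77 q [0.28 0.36 0.01 1.23 0.   1.49] tilt [ 1.e-04  2.e-04 -1.e+00]
[598.3621871  171.74629286 231.60823542] 1.9 [ 0.59673868  0.44941346 -0.33424973]
```

>>> drive_tool(
  targets=[
    {"x": 0, "y": 0.02, "z": 0.6, "spin": 0},
    {"x": 0, "y": 0.02, "z": 1.2, "spin": 0},
    {"x": 0, "y": 0.02, "z": 1.7, "spin": 0},
    {"x": 0, "y": 0.02, "z": 2.0, "spin": 0},
    {"x": 0, "y": 0.02, "z": 2.0, "spin": 0},
    {"x": 0, "y": 0.02, "z": 2.0, "spin": 0},
  ],
)

```text
t: 2.5
tool_pos: [599.8, 171.5, 131.8]
orientation: [1.786, 2.585, 0.0]
ft_force: [-0.1, 0.3, 0.3]
width: 0.996
finger_force: 0.0
```

>>> drive_tool(
  targets=[
    {"z": 0},
    {"z": 0},
    {"z": 0},
    {"z": 0},
    {"z": 0},
    {"z": 0},
    {"z": 0},
    {"z": 0},
    {"z": 0},
    {"z": 0},
  ],
  jaw=0,
  grip_force=60,
)

```text
invalid input at $.targets[0]: expected keys x, y, z, spin
```

>>> drive_tool(
  targets=[
    {"x": 0, "y": 0, "z": 0, "spin": 0},
    {"x": 0, "y": 0, "z": 0, "spin": 0},
    {"x": 0, "y": 0, "z": 0, "spin": 0},
    {"x": 0, "y": 0, "z": 0, "spin": 0},
    {"x": 0, "y": 0, "z": 0, "spin": 0},
    {"x": 0, "y": 0, "z": 0, "spin": 0},
    {"x": 0, "y": 0, "z": 0, "spin": 0},
    {"x": 0, "y": 0, "z": 0, "spin": 0},
    {"x": 0, "y": 0, "z": 0, "spin": 0},
    {"x": 0, "y": 0, "z": 0, "spin": 0},
  ],
  jaw=0,
  grip_force=60,
)

```text
t: 3.5
tool_pos: [600.2, 171.1, 131.8]
orientation: [1.787, 2.584, 0.001]
ft_force: [-0.8, -1.1, 6.5]
width: 0.172
finger_force: 59.3
```

>>> drive_tool(
  targets=[
    {"x": 0, "y": 0, "z": -0.2, "spin": 0},
    {"x": 0, "y": 0, "z": -0.5, "spin": 0},
    {"x": 0, "y": 0, "z": -1.0, "spin": 0},
    {"x": 0, "y": 0, "z": -1.5, "spin": 0},
    {"x": 0, "y": 0, "z": -1.8, "spin": 0},
    {"x": 0, "y": 0, "z": -1.8, "spin": 0},
    {"x": 0, "y": 0, "z": -1.8, "spin": 0},
  ],
)

```text
t: 4.2
tool_pos: [599.8, 171.0, 220.7]
orientation: [-1.787, -2.584, 0.001]
ft_force: [0.5, 0.2, -2.8]
width: 0.172
finger_force: 58.7
```

Run:
```python
from h import *
s=pose()[0]; print(s["tool_pos"],s["t"],s["ft_force"],s["width"])
snap("top","top1"); snap("side","side1")
def frame(P,c,yaw):
    a=np.radians(yaw); ex=np.array([np.cos(a),np.sin(a)]); ey=np.array([-ex[1],ex[0]]); q=P[...,:2]-c; return q@ex,q@ey
C=s["tool_pos"][:2]
for n in("top","side"):
    f=np.load(f"pics/{n}1.npz"); d=f["d"]; P=cloud(n,d); z=P[...,2]
    lx,ly=frame(P,C,20.8); m=(d>0)&(abs(lx)<30)&(abs(ly)<170)&(abs(ly)>60)&(z>225)&(z<265)
    Q=P[m]; l=cv2.fitLine(Q[:,:2].astype(np.float32),cv2.DIST_HUBER,0,.01,.01).ravel()
    print(n,m.sum(),"ly ends",np.percentile(ly[m],[.5,99.5]).round(1),"lx",np.median(lx[m]).round(1),"yaw",np.degrees(np.arctan2(l[1],l[0]))%180-90,"z ends",np.median(z[m&(ly>60)]),np.median(z[m&(ly<-60)]))
    lx,ly=frame(P,np.array([599.4,167.8]),20.8)
    for sg in(1,-1):
        m=(d>0)&(abs(lx)<35)&(abs(ly-sg*60)<40)&(z>120)&(z<136); print("  grip",sg,m.sum(),"lx",np.percentile(lx[m],[2,98]).round(1),"ly",np.percentile(ly[m],[2,98]).round(1)) if m.sum()>3 else 0
goto([577.4,-206,230],-14.2)
```

```text
[599.76061644 170.95751894 220.73977803] 4.2 [ 0.50237163  0.18535457 -2.77286962] 0.17201236111759646
top 201 ly ends [-146.6  -60.8] lx 0.3 yaw 21.362907 z ends nan 243.99929094339853
  grip -1 77 lx [-4.9  9.2] ly [-81.4 -35.7]
side 353 ly ends [-149.1  150.1] lx -4.9 yaw 20.609268 z ends 240.49863092306052 240.70403683761842
  grip 1 67 lx [-8.   6.2] ly [34.3 82.6]
  grip -1 72 lx [-8.6  6. ] ly [-82.8 -37.9]
row x -6.897 y -3.067 z -0.199 spin 6.975 (or -29.03) | yaw 20.67 q [ 0.28  0.36 -0.    1.21 -0.    1.49] tilt [ 2.0e-04 -2.6e-03 -1.0e+00]
  return _methods._mean(a, axis=axis, dtype=dtype,
  ret = ret.dtype.type(ret / rcount)
```

>>> drive_tool(
  targets=[
    {"x": -0.6, "y": -0.3, "z": 0, "spin": 0.5},
    {"x": -1.4, "y": -0.6, "z": 0, "spin": 1.5},
    {"x": -2.2, "y": -1.0, "z": 0, "spin": 2.5},
    {"x": -3.0, "y": -1.35, "z": 0, "spin": 3.5},
    {"x": -3.8, "y": -1.7, "z": 0, "spin": 4.5},
    {"x": -4.6, "y": -2.05, "z": 0, "spin": 5.5},
    {"x": -5.4, "y": -2.4, "z": 0, "spin": 6.3},
    {"x": -6.2, "y": -2.75, "z": 0, "spin": 6.98},
    {"x": -6.7, "y": -2.97, "z": 0, "spin": 6.98},
    {"x": -6.92, "y": -3.07, "z": 0, "spin": 6.98},
    {"x": -6.92, "y": -3.07, "z": 0, "spin": 6.98},
    {"x": -6.92, "y": -3.07, "z": 0, "spin": 6.98},
    {"x": -6.92, "y": -3.07, "z": 0, "spin": 6.98},
  ],
)

```text
t: 5.6
tool_pos: [578.6, -205.3, 221.0]
orientation: [-2.477, -1.931, -0.0]
ft_force: [0.3, -0.1, -2.8]
width: 0.176
finger_force: 58.8
```

Run:
```python
from h import *
s=pose()[0]; print(s["tool_pos"],s["t"],s["width"])
goto([577.0,-207.5,88],-14.2)
snap("top","top2"); snap("side","side2")
def frame(P,c,yaw):
    a=np.radians(yaw); ex=np.array([np.cos(a),np.sin(a)]); ey=np.array([-ex[1],ex[0]]); q=P[...,:2]-c; return q@ex,q@ey
C=np.array([577.4,-206])
for n in("top","side"):
    f=np.load(f"pics/{n}2.npz"); d=f["d"]; P=cloud(n,d); z=P[...,2]
    lx,ly=frame(P,C,-14.2); m=(d>0)&(abs(lx)<30)&(abs(ly)<170)&(abs(ly)>60)&(z>225)&(z<265)
    Q=P[m]; l=cv2.fitLine(Q[:,:2].astype(np.float32),cv2.DIST_HUBER,0,.01,.01).ravel()
    print(n,m.sum(),"ly ends",np.percentile(ly[m],[.5,99.5]).round(1),"lx",np.median(lx[m]).round(1),"yaw",(np.degrees(np.arctan2(l[1],l[0]))%180-90),"z",np.median(z[m]), [np.median(z[m&(g*ly>60)]).round(1) for g in(1,-1)])
```

```text
[ 578.58118338 -205.31777871  220.98472498] 5.6 0.17646818156282534
row x -0.052 y -0.018 z 2.660 spin 0.014 (or -35.99) | yaw -14.13 q [-0.34  0.34 -0.03  1.2   0.    1.48] tilt [ 6.e-04 -7.e-04 -1.e+00]
top 218 ly ends [ 60.9 154.5] lx 2.0 yaw -14.438934 z 244.285704257156 [np.float64(244.3), np.float64(nan)]
side 322 ly ends [-147.9  -61.1] lx 1.8 yaw -14.293953 z 243.63895934344922 [np.float64(nan), np.float64(243.6)]
  return _methods._mean(a, axis=axis, dtype=dtype,
  ret = ret.dtype.type(ret / rcount)
```

>>> drive_tool(
  targets=[
    {"x": -0.056, "y": -0.025, "z": 0.5, "spin": 0},
    {"x": -0.056, "y": -0.025, "z": 1.1, "spin": 0},
    {"x": -0.056, "y": -0.025, "z": 1.7, "spin": 0},
    {"x": -0.056, "y": -0.025, "z": 2.2, "spin": 0},
    {"x": -0.056, "y": -0.025, "z": 2.5, "spin": 0},
    {"x": -0.056, "y": -0.025, "z": 2.6, "spin": 0},
    {"x": -0.056, "y": -0.025, "z": 2.66, "spin": 0},
    {"x": -0.056, "y": -0.025, "z": 2.7, "spin": 0},
    {"x": -0.056, "y": -0.025, "z": 2.73, "spin": 0},
    {"x": -0.056, "y": -0.025, "z": 2.75, "spin": 0},
    {"x": -0.056, "y": -0.025, "z": 2.75, "spin": 0},
  ],
)

```text
t: 6.8
tool_pos: [576.9, -209.4, 84.2]
orientation: [2.479, 1.929, 0.001]
ft_force: [-0.7, -1.0, -2.4]
width: 0.169
finger_force: 58.8
```

>>> drive_tool(
  targets=[
    {"x": 0.02, "y": 0, "z": 0.02, "spin": 0},
    {"x": 0.02, "y": 0, "z": 0.04, "spin": 0},
    {"x": 0.02, "y": 0, "z": 0.06, "spin": 0},
    {"x": 0.02, "y": 0, "z": 0.08, "spin": 0},
    {"x": 0.02, "y": 0, "z": 0.08, "spin": 0},
  ],
)

```text
t: 7.3
tool_pos: [576.9, -208.3, 79.8]
orientation: [2.479, 1.929, 0.0]
ft_force: [-1.1, 0.2, -1.5]
width: 0.174
finger_force: 59.0
```

Slightly less weight on the wrist, so I'm near contact. Going a little lower.

>>> drive_tool(
  targets=[
    {"x": 0, "y": 0, "z": 0.02, "spin": 0},
    {"x": 0, "y": 0, "z": 0.02, "spin": 0},
    {"x": 0, "y": 0, "z": 0.02, "spin": 0},
  ],
)

```text
t: 7.6
tool_pos: [576.9, -208.3, 79.8]
orientation: [2.479, 1.929, 0.0]
ft_force: [-2.7, 2.1, 5.3]
width: 0.169
finger_force: 59.9
```

>>> drive_tool(
  targets=[
    {"x": 0, "y": 0, "z": 0, "spin": 0},
    {"x": 0, "y": 0, "z": 0, "spin": 0},
    {"x": 0, "y": 0, "z": 0, "spin": 0},
    {"x": 0, "y": 0, "z": 0, "spin": 0},
    {"x": 0, "y": 0, "z": 0, "spin": 0},
    {"x": 0, "y": 0, "z": 0, "spin": 0},
    {"x": 0, "y": 0, "z": 0, "spin": 0},
    {"x": 0, "y": 0, "z": -0.3, "spin": 0},
    {"x": 0, "y": 0, "z": -0.9, "spin": 0},
    {"x": 0, "y": 0, "z": -1.6, "spin": 0},
    {"x": 0, "y": 0, "z": -2.4, "spin": 0},
    {"x": 0, "y": 0, "z": -2.8, "spin": 0},
    {"x": 0, "y": 0, "z": -2.8, "spin": 0},
  ],
  jaw=1,
)

```text
t: 8.9
tool_pos: [579.1, -209.1, 222.9]
orientation: [2.475, 1.926, 0.006]
ft_force: [0.4, -0.1, -0.3]
width: 1.004
finger_force: 0.0
```

Run:
```python
from h import *
s=pose()[0]; print(s["tool_pos"],s["t"],s["width"])
snap("top","top3"); snap("side","side3")
def frame(P,c,yaw):
    a=np.radians(yaw); ex=np.array([np.cos(a),np.sin(a)]); ey=np.array([-ex[1],ex[0]]); q=P[...,:2]-c; return q@ex,q@ey
C=np.array([577.4,-206]); H=np.array([599.4,167.8])
for n in("top","side"):
    f=np.load(f"pics/{n}3.npz"); d=f["d"]; P=cloud(n,d); z=P[...,2]
    lx,ly=frame(P,C,-14.2); m=(d>0)&(abs(lx)<30)&(abs(ly)<170)&(z>98)&(z<112)
    print(n,m.sum(),"ly ends",np.percentile(ly[m],[.5,99.5]).round(1),"lx",np.percentile(lx[m],[2,50,98]).round(1),"z",np.median(z[m]))
    lx,ly=frame(P,H,20.8)
    for sg in(1,-1):
        m=(d>0)&(abs(lx)<35)&(abs(ly-sg*60)<40)&(z>122)&(z<136); Q=P[m]
        if m.sum()>3: 
            r=cv2.minAreaRect(Q[:,:2].astype(np.float32)); print("  grip",sg,m.sum(),"lx",np.percentile(lx[m],[2,98]).round(1),"ly",np.percentile(ly[m],[2,98]).round(1),r, np.median(Q[:,2]))
a=cv2.imread("pics/top3.png")[150:250,150:400]; b=cv2.imread("pics/side3.png")[90:350,190:390]
A=cv2.resize(a,(480,192),interpolation=3); B=cv2.resize(b,(320,416),interpolation=3)
o=np.zeros((416,800,3),np.uint8); o[:192,:480]=A; o[:,480:]=B; 
c=cv2.imread("pics/top3.png")[180:235,165:270]; o[192:416,:428]=cv2.resize(c,(428,224),interpolation=3)
cv2.imwrite("pics/crop2.png",cv2.convertScaleAbs(o,alpha=1.5,beta=15))
```

```text
[ 579.05684699 -209.09031042  222.87805136] 8.9 1.0035711101283353
top 280 ly ends [-10.3 150.9] lx [-5.8  2.2 16.6] z 103.12867090425482
  grip 1 71 lx [-4.2  8.2] ly [39.1 83.6] ((579.3778686523438, 226.33543395996094), (13.605390548706055, 47.2038459777832), 18.736099243164062) 128.78261805888746
  grip -1 75 lx [-4.8  9. ] ly [-81.3 -35.7] ((622.4027099609375, 114.01036071777344), (14.531831741333008, 47.594703674316406), 20.57428741455078) 128.32143863767504
side 686 ly ends [-150.1  123.1] lx [-17.9   1.   11.1] z 102.08849563921908
  grip 1 63 lx [-8.4  6.6] ly [34.9 83. ] ((577.4014892578125, 222.0685272216797), (16.03416633605957, 49.541473388671875), 20.309171676635742) 125.40386816267545
  grip -1 63 lx [-7.7  5.6] ly [-82.5 -37.5] ((619.8826904296875, 110.81863403320312), (15.225138664245605, 47.766075134277344), 22.964929580688477) 126.36216961149553
```

View pics/crop2.png

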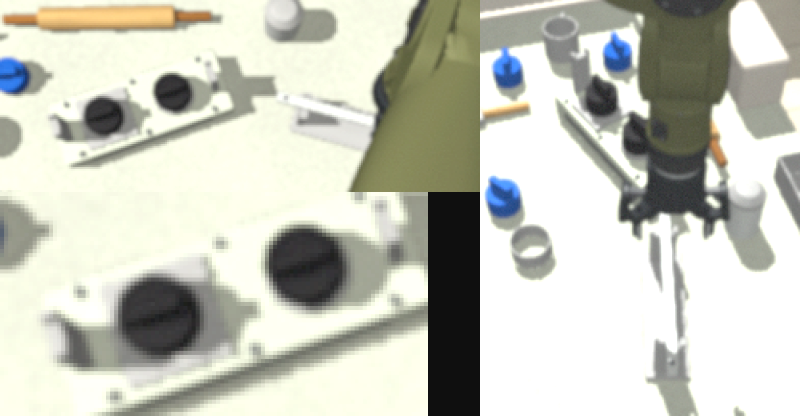

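The bar lies in the rest with ends at +151/−150 mm, so it is centred, and its height is right. The crop confirms the square grey plate under the left cap (160,315 in the enlargement). Cap centre is about (578.4, 224.2). Going there now.

Run:
```python
from h import *
goto([578.4,224.2,222],20.5)
```

```text
row x 8.393 y -2.100 z -0.065 spin -6.945 (or 29.05) | yaw -14.23 q [-0.35  0.34 -0.03  1.19  0.    1.47] tilt [-1.e-04  7.e-04 -1.e+00]
```

>>> drive_tool(
  targets=[
    {"x": 0.9, "y": -0.22, "z": 0, "spin": -0.7},
    {"x": 1.8, "y": -0.45, "z": 0, "spin": -1.5},
    {"x": 2.7, "y": -0.68, "z": 0, "spin": -2.2},
    {"x": 3.6, "y": -0.9, "z": 0, "spin": -3},
    {"x": 4.5, "y": -1.13, "z": 0, "spin": -3.7},
    {"x": 5.4, "y": -1.35, "z": 0, "spin": -4.5},
    {"x": 6.3, "y": -1.58, "z": 0, "spin": -5.2},
    {"x": 7.2, "y": -1.8, "z": 0, "spin": -6},
    {"x": 7.9, "y": -1.98, "z": 0, "spin": -6.6},
    {"x": 8.39, "y": -2.1, "z": 0, "spin": -6.95},
    {"x": 8.39, "y": -2.1, "z": 0, "spin": -6.95},
    {"x": 8.39, "y": -2.1, "z": 0, "spin": -6.95},
    {"x": 8.39, "y": -2.1, "z": 0, "spin": -6.95},
  ],
)

```text
t: 10.3
tool_pos: [577.7, 223.1, 217.7]
orientation: [-1.791, -2.58, 0.003]
ft_force: [0.5, -0.5, 0.2]
width: 0.999
finger_force: 0.0
```

Run:
```python
from h import *
s=pose()[0]; print(s["tool_pos"],s["t"])
goto([578.4,224.2,112],20.5)
im,d=snap("side","side4")
snap("top","top4")
```

```text
[577.65825651 223.07426887 217.72147336] 10.3
row x 0.017 y 0.026 z 2.114 spin -0.006 (or 35.99) | yaw 20.47 q [ 0.37  0.36 -0.02  1.2  -0.    1.58] tilt [-4.e-04 -2.e-03 -1.e+00]
```

>>> drive_tool(
  targets=[
    {"x": 0.02, "y": 0.03, "z": 0.6, "spin": 0},
    {"x": 0.02, "y": 0.03, "z": 1.2, "spin": 0},
    {"x": 0.02, "y": 0.03, "z": 1.7, "spin": 0},
    {"x": 0.02, "y": 0.03, "z": 2.0, "spin": 0},
    {"x": 0.02, "y": 0.03, "z": 2.15, "spin": 0},
    {"x": 0.02, "y": 0.03, "z": 2.2, "spin": 0},
    {"x": 0.02, "y": 0.03, "z": 2.2, "spin": 0},
    {"x": 0.02, "y": 0.03, "z": 2.2, "spin": 0},
  ],
)

```text
t: 11.2
tool_pos: [580.1, 225.7, 110.0]
orientation: [1.79, 2.581, 0.002]
ft_force: [-0.3, -0.5, 0.5]
width: 1.0
finger_force: 0.0
```

>>> drive_tool(
  targets=[
    {"x": -0.016, "y": -0.04, "z": 0.06, "spin": 0},
    {"x": -0.016, "y": -0.04, "z": 0.06, "spin": 0},
    {"x": -0.016, "y": -0.04, "z": 0.06, "spin": 0},
  ],
)

```text
t: 11.5
tool_pos: [577.7, 224.2, 106.1]
orientation: [1.79, 2.582, 0.0]
ft_force: [-1.1, -0.7, 0.3]
width: 0.998
finger_force: 0.0
```

>>> drive_tool(
  targets=[
    {"x": 0, "y": 0, "z": 0, "spin": 0},
    {"x": 0, "y": 0, "z": 0, "spin": 0},
    {"x": 0, "y": 0, "z": 0, "spin": 0},
    {"x": 0, "y": 0, "z": 0, "spin": 0},
    {"x": 0, "y": 0, "z": 0, "spin": 0},
    {"x": 0, "y": 0, "z": 0, "spin": 0},
    {"x": 0, "y": 0, "z": 0, "spin": 0},
    {"x": 0, "y": 0, "z": 0, "spin": 0},
    {"x": 0, "y": 0, "z": 0, "spin": 0},
    {"x": 0, "y": 0, "z": 0, "spin": 0},
  ],
  jaw=0,
  grip_force=60,
)

```text
t: 12.5
tool_pos: [577.6, 224.1, 105.7]
orientation: [-1.79, -2.582, 0.0]
ft_force: [-0.3, -0.7, -0.3]
width: 0.15
finger_force: 60.8
```

Run:
```python
from h import *
s,R=pose(); print(s["tool_pos"],s["t"],s["width"],s["ft_force"],s["moment"],s["joint_positions"][5],np.degrees(np.arctan2(R[1,1],R[0,1])))
```

```text
[577.55310391 224.10940782 105.69839755] 12.5 0.15032591844108606 [-0.33281442 -0.68842611 -0.30013982] [0.01605616 0.00629673 0.06192919] 1.5827100511191858 20.525576234126046
```

Gripped cleanly with little force. Trying positive spin in small steps.

>>> drive_tool(
  targets=[
    {"x": 0, "y": 0, "z": 0, "spin": 0.6},
    {"x": 0, "y": 0, "z": 0, "spin": 1.2},
    {"x": 0, "y": 0, "z": 0, "spin": 1.8},
    {"x": 0, "y": 0, "z": 0, "spin": 2.4},
    {"x": 0, "y": 0, "z": 0, "spin": 2.4},
  ],
)

```text
t: 13.0
tool_pos: [577.1, 224.5, 105.7]
orientation: [-2.046, -2.383, 0.0]
ft_force: [-1.6, 0.8, -0.3]
width: 0.151
finger_force: 67.2
```

Run:
```python
from h import *
s,R=pose(); print(s["tool_pos"],s["t"],s["width"],s["ft_force"],s["moment"],s["joint_positions"][5],np.degrees(np.arctan2(R[1,1],R[0,1])))
```

```text
[577.14214837 224.48159836 105.72572626] 13.0 0.1506634683132603 [-1.64896296  0.8116382  -0.34654686] [0.22252808 0.3101419  1.35369203] 1.7899196637923376 8.681295714816962
```

>>> drive_tool(
  targets=[
    {"x": 0, "y": 0, "z": 0, "spin": 0.4},
    {"x": 0, "y": 0, "z": 0, "spin": 0.4},
  ],
)

```text
t: 13.2
tool_pos: [577.1, 224.5, 105.8]
orientation: [-2.086, -2.348, 0.0]
ft_force: [-1.6, 1.1, -1.1]
width: 0.147
finger_force: 77.6
```

Run:
```python
from h import *
s,R=pose(); print(s["tool_pos"],s["t"],s["width"],s["ft_force"],s["moment"],s["joint_positions"][5],np.degrees(np.arctan2(R[1,1],R[0,1])))
```

```text
[577.12032133 224.5080702  105.75514245] 13.2 0.14719882228077624 [-1.62320717  1.13619351 -1.10117505] [0.27598066 0.45340137 1.87695554] 1.8237631317628642 6.746043032295356
```

The moment keeps climbing (1.35 to 1.88 N·m over 2°), so this is the hard stop. Reversing.

>>> drive_tool(
  targets=[
    {"x": 0, "y": 0, "z": 0, "spin": -0.8},
    {"x": 0, "y": 0, "z": 0, "spin": -1.7},
    {"x": 0, "y": 0, "z": 0, "spin": -2.7},
    {"x": 0, "y": 0, "z": 0, "spin": -3.7},
    {"x": 0, "y": 0, "z": 0, "spin": -4.7},
    {"x": 0, "y": 0, "z": 0, "spin": -5.7},
    {"x": 0, "y": 0, "z": 0, "spin": -6.7},
    {"x": 0, "y": 0, "z": 0, "spin": -7.5},
    {"x": 0, "y": 0, "z": 0, "spin": -7.5},
  ],
)

```text
t: 14.1
tool_pos: [578.2, 223.9, 105.9]
orientation: [1.227, 2.891, 0.0]
ft_force: [0.1, -0.0, -0.8]
width: 0.15
finger_force: 60.9
```

Run:
```python
from h import *
s,R=pose(); print(s["tool_pos"],s["t"],s["width"],s["ft_force"],s["moment"],s["joint_positions"][5],np.degrees(np.arctan2(R[1,1],R[0,1])))
```

```text
[578.1737043  223.90591694 105.86917554] 14.1 0.15039306778450526 [ 0.08518732 -0.02673899 -0.81007134] [ 0.10129883 -0.15052685 -0.03913837] 1.1726645145786483 43.993762097420515
```

>>> drive_tool(
  targets=[
    {"x": 0, "y": 0, "z": 0, "spin": -1},
    {"x": 0, "y": 0, "z": 0, "spin": -2},
    {"x": 0, "y": 0, "z": 0, "spin": -3},
    {"x": 0, "y": 0, "z": 0, "spin": -4},
    {"x": 0, "y": 0, "z": 0, "spin": -5},
    {"x": 0, "y": 0, "z": 0, "spin": -6},
    {"x": 0, "y": 0, "z": 0, "spin": -7},
    {"x": 0, "y": 0, "z": 0, "spin": -8},
    {"x": 0, "y": 0, "z": 0, "spin": -9},
    {"x": 0, "y": 0, "z": 0, "spin": -9},
  ],
)

```text
t: 15.1
tool_pos: [579.2, 225.4, 106.6]
orientation: [0.029, 3.139, 0.004]
ft_force: [4.2, 4.0, -1.1]
width: 0.149
finger_force: 61.0
```

Run:
```python
from h import *
s,R=pose(); print(s["tool_pos"],s["t"],s["width"],s["ft_force"],s["moment"],s["joint_positions"][5],np.degrees(np.arctan2(R[1,1],R[0,1])))
```

```text
[579.23315584 225.43230724 106.57412647] 15.1 0.14917934798937885 [ 4.1872535   4.02073928 -1.12570212] [ 1.0723077  -0.80160859 -0.08297414] 0.3887303390460786 88.94613723991338
```

>>> drive_tool(
  targets=[
    {"x": -0.02, "y": 0.02, "z": 0, "spin": 0},
    {"x": -0.02, "y": 0.02, "z": -0.05, "spin": 0},
    {"x": -0.02, "y": 0.02, "z": -0.1, "spin": 0},
    {"x": -0.02, "y": 0.02, "z": -0.15, "spin": 0},
  ],
)

```text
t: 15.5
tool_pos: [578.6, 225.5, 112.9]
orientation: [-0.029, -3.141, -0.001]
ft_force: [2.9, 4.9, -5.7]
width: 0.151
finger_force: 60.5
```

>>> drive_tool(
  targets=[
    {"x": 0, "y": 0.02, "z": -0.1, "spin": 0},
    {"x": 0, "y": 0.02, "z": -0.2, "spin": 0},
    {"x": 0, "y": 0.02, "z": -0.3, "spin": 0},
    {"x": 0, "y": 0.02, "z": -0.4, "spin": 0},
    {"x": 0, "y": 0.02, "z": -0.5, "spin": 0},
    {"x": 0, "y": 0.02, "z": -0.6, "spin": 0},
    {"x": 0, "y": 0.02, "z": -0.7, "spin": 0},
    {"x": 0, "y": 0.02, "z": -0.8, "spin": 0},
    {"x": 0, "y": 0.02, "z": -0.8, "spin": 0},
  ],
)

```text
t: 16.4
tool_pos: [579.1, 226.3, 154.2]
orientation: [0.027, 3.14, 0.001]
ft_force: [0.2, -0.7, -0.9]
width: 0.149
finger_force: 61.0
```

>>> drive_tool(
  targets=[
    {"x": 0, "y": 0, "z": -0.2, "spin": 0},
    {"x": 0, "y": 0, "z": -0.5, "spin": 0},
    {"x": 0, "y": 0, "z": -0.9, "spin": 0},
    {"x": 0, "y": 0, "z": -1.3, "spin": 0},
    {"x": 0, "y": 0, "z": -1.6, "spin": 0},
    {"x": 0, "y": 0, "z": -1.8, "spin": 0},
    {"x": 0, "y": 0, "z": -1.9, "spin": 0},
    {"x": 0, "y": 0, "z": -1.9, "spin": 0},
    {"x": 0, "y": 0, "z": -1.9, "spin": 0},
    {"x": 0, "y": 0, "z": -1.9, "spin": 0},
    {"x": 0, "y": 0, "z": -1.9, "spin": 0},
  ],
)

```text
t: 17.5
tool_pos: [578.3, 225.9, 247.5]
orientation: [-0.027, -3.14, 0.001]
ft_force: [0.5, -0.2, -1.7]
width: 0.146
finger_force: 61.0
```

Run:
```python
from h import *
s,R=pose(); print(s["tool_pos"],s["t"],s["width"],s["finger_force"],s["ft_force"],R[:,2])
im,d=snap("side","side5"); im2,_=snap("top","top5")
P=cloud("side",d); 
dark=(im.max(-1)<60)&(d>0)&(np.hypot(P[...,0]-578,P[...,1]-224)<40)
z=P[...,2][dark]; print(np.histogram(z,bins=range(50,300,10)))
o=np.zeros((420,800,3),np.uint8); o[:,:400]=cv2.resize(im[60:380,170:475,::-1],(400,420)); o[:300,400:]=cv2.resize(im2[140:300,140:400,::-1],(400,300))
cv2.imwrite("pics/crop3.png",cv2.convertScaleAbs(o,alpha=1.5,beta=15))
```

```text
[578.31702232 225.94464029 247.48214404] 17.5 0.14641326033155436 60.954920053482056 [ 0.45999531 -0.24034785 -1.74774124] [-1.27051592e-03 -4.85068752e-04 -9.99999075e-01]
(array([  0,   0,   0,   0,   0,   0,   0,   0,   0,   0,   0,   0,   0,
         0,   0,  15,  55,  57,  65, 136,  44,  59,  26,   5]), array([ 50,  60,  70,  80,  90, 100, 110, 120, 130, 140, 150, 160, 170,
       180, 190, 200, 210, 220, 230, 240, 250, 260, 270, 280, 290]))
```

View pics/crop3.png

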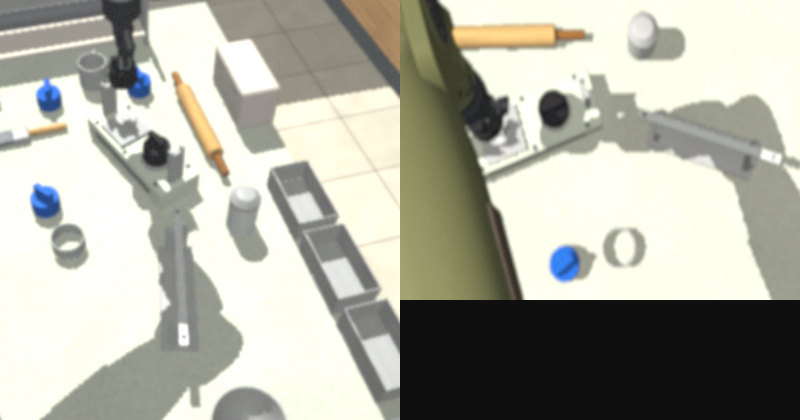

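The crop shows the cap in the gripper at (122,72), its bottom at about z 205 (roughly 140 mm above the seat). The square collar is bare, the other cap is on, the bar is in the rest, and the bystanders shown are in place. Handing in.

```bash
python3 -c "
from rig import arm
print(arm.sign_off())"
```

```text
the job is handed in; nothing more can be done
None
```

The job is handed in at about 17.6 s: the bar lies centred in the rest, and the gripper holds the square-collar cap upright about 14 cm above its seat. Positive tool spin (clockwise seen from above) hit the stop, so the cap came off the other way, after about 1.2 rad.

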